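# Take the ceiling-fan test regulator up to its top tap

## Task

A rewound ceiling fan motor is to be run at full speed on the test bench. On the regulator with the yellow knob, guide the lever through its zigzag gate, from the slot it stands in, through the middle slot, to the far end of the last slot beside the green mark, and let go. Leave the lever with the red knob where it stands.

Things in the scene. Friction and masses are not known exactly. Their poses are not given: they have to be found in the camera images.
- ceiling: Ceiling-fan regulator, a grey and black box fixed to the bench, 140 (x) by 180 (y) by 90 mm high, its top an aluminium gate plate. Origin: centre of its underside; x away from the robot, y left, z up at yaw 0 (turned up to 0.35 rad). Three slots along x, 24 mm wide, ending at x = -40 and +40 mm, with centre lines at y = +44 (first), 0 (middle), -44 mm (last). Stands left or right.
- ceiling_knob (a point): Centre of the yellow knob, 130 mm above the bench: upright, round, 32 mm across, 36 mm tall, on a 12 mm steel stem in the gate (6 mm play each side). The lever stays upright, slides level against about 1.5 N and stays where left; the gate's edges stop it. Starts in the first slot, x = -28 to +2 mm in ceiling. Any grasp yaw from above will do, with no regrasp.
- ceiling_goal (a point): Knob's place at the far end of the last slot by the green mark (18 x 28 mm): x 28, y -44, z 130 mm in ceiling, fixed to it. 24 mm wide passages join first and middle slots at the far end (centre line x = +28), middle and last at the near end (x = -28). Way of the knob's centre (x, y): (28, 44), (28, 0), (-28, 0), (-28, -44), (28, -44).
- exhaust_knob (a point): Centre of the red knob of the exhaust-fan regulator, an equal box and lever on the other side of the bench, also fixed and turned up to 0.35 rad. It must stay as it is.

How it is judged:
At the end, for the whole second after the job is handed in: The yellow knob rests, let go, within 15 mm (level distance) of its place at the far end of the last slot, beside the green mark, and the red knob has never been moved by more than 10 mm (horizontal distance between ceiling_knob and ceiling_goal below 0.015 m); the robot touches nothing.
It fails at once if the red knob's lever is moved by more than 10 mm (distance of exhaust_knob from where it was at the start of the episode above 0.01 m).
It also fails if it takes over 35 s, if anything falls off the work surface, if the arm or the gripper's body presses on something with over 40 N, if the wrist force passes 120 N, or if a joint passes its speed limit or range.

## Robot

A 6-joint arm with a two-finger parallel gripper is mounted at the origin on the work surface. World frame = base frame: x ahead of the robot, y to its left, z up, the work surface at z = 0. Lengths are in m, angles in rad, forces in N, time in s.
With the tool pointing down it reaches from about 0.35 to 1 m from the base axis. Payload 7.1 kg.
Tool frame: the origin (TCP) lies between the finger pads; the fingertips stand 22 mm ahead of it and the grasp point (between the pads) lies 3 mm ahead of it; x points along the fingers, y is the direction in which the jaws open and shut, and the axes are right-handed (so a half turn about x gives the same grasp; the last joint's range is limited). The gripper opens to 85 mm and grips with 20 to 120 N. Pads are 22 mm wide; open, the fingers measure 114 mm over their backs; the gripper's body (76 mm by 85 mm) begins 54 mm behind the grasp point. The pads swing forward as they close: fully open they stand 13 mm farther back than shut.
Start: joints at [-1.224, 0.423, 1.63, -0, 1.089, -0.019], TCP at [0.224, -0.584, 0.219] pointing down, gripper open.
Joint ranges: [-3, 3], [-0.9, 2.11], [0.09, 2.58], [-1.31, 4.45], [0.11, 2.69], [-2.54, 2.54]. Speed limits (rad/s): [2.39, 2.39, 3.01, 3.14, 3.14, 3.14].

## Interface

Orientations are given as a rotation vector (axis times angle).
In Python, from rig import manip gives the robot as it stands. The module is installed in compiled form; this text tells all that it offers. Calls block until the motion is done:
- manip.move_to(position, orientation): joint-space move of the TCP to a pose.
- manip.servo_line(position, orientation=None, rate=0.15): straight line of the TCP; orientation=None keeps the orientation; rate is the mean speed in m/s.
- manip.set_joints(angles): joint-space move.
- manip.command_gripper(opening, f_grip=None): finger opening in m; f_grip is the grip in N (None keeps the last); returns when the fingers have stopped.
- manip.hold(seconds).
- manip.solve_ik(position, orientation): joint angles nearest the present ones, or None.
- manip.camera(name): name is "scene" or "top" or "wrist"; returns a dict with "image" (480x640x3 uint8, red, green, blue), "fx", "fy", "cx", "cy" (pixels), "cam_to_world" (4x4, takes a point from camera to world coordinates); the wrist camera has in their place "mount" (4x4, takes a point from camera to tool coordinates, whose origin is the TCP and whose axes are the tool frame's). Camera axes: x right, y down, z forward; pixel columns grow to the right and rows downward; lengths in m; the calibration is good to about 2 mm. A picture is of the moment at which its call begins: read the wrist's pose just before it. There is no depth.
A pose or a line that the arm cannot do raises manip.IKError and nothing moves.
- manip.sign_off(): hands the job in, once; it reports no verdict.
Readings, each from a call of its own:
- manip.get_time(): time.
- manip.get_joint_positions(): joint angles.
- manip.get_joint_vel(): joint speeds.
- manip.get_tau(): joint torques, N m.
- manip.get_position(): TCP position.
- manip.get_ee_rot(): TCP orientation.
- manip.get_contact_force(): force on the tool from outside, world axes, zero at the start.
- manip.get_torque(): the same for the moment, N m.
- manip.get_width(): finger opening in m.
Only numpy, scipy, OpenCV 4.12 (cv2) and the standard library are available. Lean on these libraries where they do the work, as an engineer would, in place of code of your own. Each camera call takes 0.05 s, during which the arm holds its last target.

## Working session

There is one attempt and no reset: what is moved stays moved. The work goes in short steps, each a Python script; the robot and the scene stay as the last script left them, time stands still between calls to the robot, and variables do not carry over. Pictures are saved under pics/ and viewed, and the job is handed in when it is done.

```bash
mkdir -p pics; python3 - <<'E'
from rig import manip
import cv2,numpy as np
for n in ["top","scene"]:
    c=manip.camera(n); cv2.imwrite(f"pics/{n}0.png",c["image"][:,:,::-1])
    print(n,c["fx"],c["fy"],c["cx"],c["cy"],c["cam_to_world"].tolist())
print(manip.get_time(),manip.get_ee_rot(),manip.get_position())
E
```

```text
top 615.1614054593166 615.1614054593166 315.0201828900994 243.60560263864792 [[-0.016718346337366404, -0.9902138621687625, 0.1385532535329535, 0.397657704489511], [-0.9995715378308059, 0.019882051000931187, 0.02148126640946147, -0.005312193434333046], [-0.024025770628676064, -0.13813475745379725, -0.9901219880039422, 1.211828816877409], [0.0, 0.0, 0.0, 1.0]]
scene 454.35397523033964 454.35397523033964 311.1943186304868 230.81008041180021 [[0.5985685626498732, 0.4908735071466615, -0.6330551917398679, 1.004865420516869], [0.8010714877427239, -0.3664068105498825, 0.47331862493284765, -0.3361088585011601], [0.00038383971117284633, -0.7904361132717803, -0.6125443685994323, 0.5333845451411509], [0.0, 0.0, 0.0, 1.0]]
0.1 [ 2.02221171  0.37547784 -2.02270069] [ 0.22337778 -0.58314859  0.21850647]
```

View pics/top0.png

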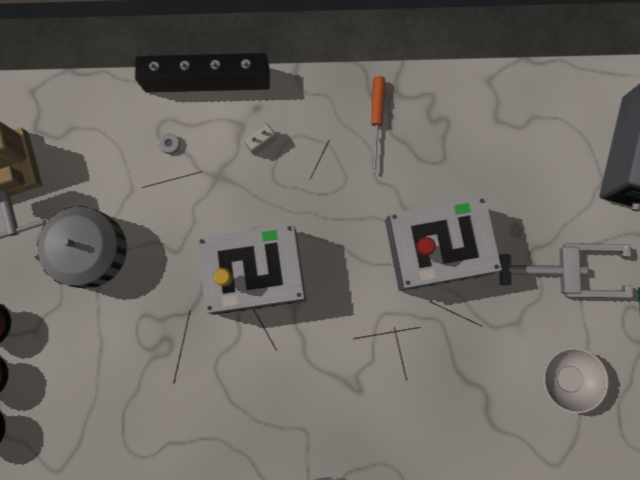

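View pics/scene0.png

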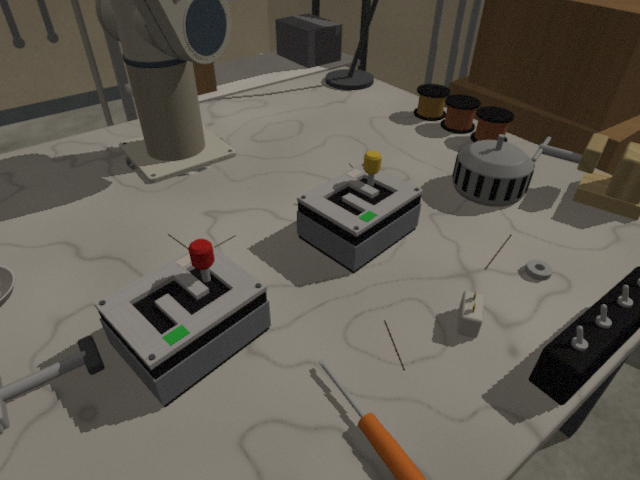

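The top view shows the yellow regulator at about (252, 268), on the robot's left, with its knob at (222, 277) and the green mark at (270, 236). The red one is at about (443, 245). I'll enlarge the yellow one.

```bash
python3 - <<'E'
import cv2
im=cv2.imread("pics/top0.png")[215:325,190:315]
cv2.imwrite("pics/top0c.png",cv2.resize(im,None,fx=5,fy=5,interpolation=cv2.INTER_CUBIC))
im=cv2.imread("pics/scene0.png")[145:270,290:430]
cv2.imwrite("pics/sc0c.png",cv2.resize(im,None,fx=4,fy=4,interpolation=cv2.INTER_CUBIC))
E
```

```text
(no output)
```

View pics/top0c.png

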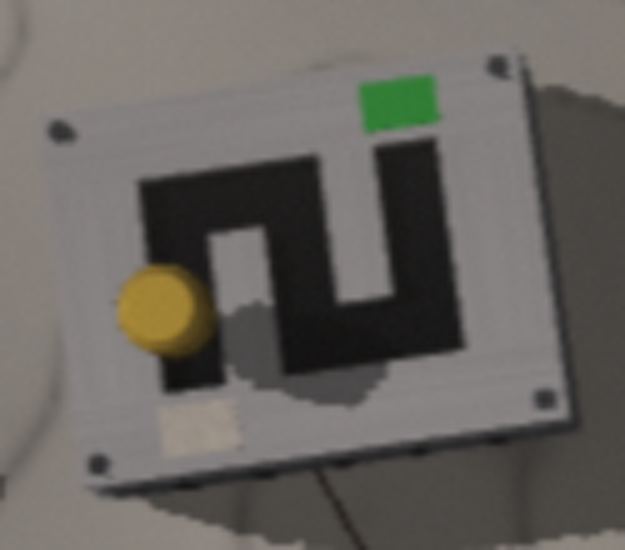

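View pics/sc0c.png

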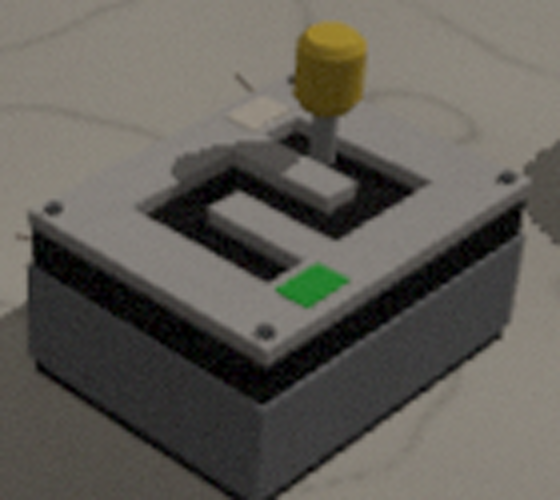

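```bash
cat > h.py <<'E'
import numpy as np
def px2w(c,uv,z):
    T=np.array(c["cam_to_world"]); 
    d=T[:3,:3]@np.array([(uv[0]-c["cx"])/c["fx"],(uv[1]-c["cy"])/c["fy"],1.])
    o=T[:3,3]; return (o+d*(z-o[2])/d[2])
E
python3 - <<'E'
from rig import manip
import numpy as np
from h import *
c=manip.camera("top")
P=[((40,56),(140,182)),((40,-12),(318,155)),((-40,56),(165,392)),((-40,32),(222,383)),((40,-32),(375,147)),((40,-56),(436,138)),((-40,-56),(464,347)),((-40,12),(285,375)),((16,32),(208,233)),((16,12),(265,226)),((-16,-12),(337,303)),((-16,-32),(393,296))]
A=np.array([p[0] for p in P])/1000
B=np.array([px2w(c,(q[0]/5+189.6,q[1]/5+214.6),.09)[:2] for _,q in P])
a=A[:,0]+1j*A[:,1]; b=B[:,0]+1j*B[:,1]
am,bm=a.mean(),b.mean()
s=np.vdot(a-am,b-bm)/np.vdot(a-am,a-am); print("scale",abs(s))
r=s/abs(s);t=bm-r*am
yaw=np.angle(r);print("yaw",yaw,"t",t,"res mm",np.abs(b-r*a-t)*1000)
k=px2w(c,(156/5+189.6,308/5+214.6),.148);kc=k[0]+1j*k[1]
print("knob",k,"in box",(kc-t)/r)
for w in [28+44j,28,-28,-28-44j,28-44j]: print(r*w/1000+t)
# red knob
k2=px2w(c,(426,246),.148);print("red",k2)
E
```

```text
scale 0.9885685352630981
yaw 0.12158216237987575 t (0.5127916056948201+0.13968507294412275j) res mm [1.60443434 0.92592733 1.07950962 2.0934411  0.91082164 0.83191922
 1.57415808 1.39918992 0.53875291 0.71831976 0.52795746 0.35639459]
knob [0.4925553  0.18270366 0.148     ] in box (-0.014869505093841058+0.0451553364502903j)
(0.5352484643753819+0.18675618402301356j)
(0.5405849093914208+0.1430809924997839j)
(0.48499830199821936+0.1362891533884616j)
(0.49033474701425833+0.09261396186523194j)
(0.5459213544074597+0.09940580097655421j)
red [ 0.53845059 -0.17506787  0.148     ]
```

```bash
cat >> h.py <<'E'
from scipy.spatial.transform import Rotation as R
YAW=0.1216; T0=np.array([0.5128,0.1397])
def box(x,y,z):
    c,s=np.cos(YAW),np.sin(YAW)
    return np.array([T0[0]+(c*x-s*y)/1e3,T0[1]+(s*x+c*y)/1e3,z])
def ori(sg=1,yaw=YAW):
    X=np.array([0,0,-1.]);Y=sg*np.array([-np.sin(yaw),np.cos(yaw),0]);Z=np.cross(X,Y)
    return R.from_matrix(np.c_[X,Y,Z]).as_rotvec()
E
python3 - <<'E'
from rig import manip
from h import *
for sg in (1,-1): print(sg,manip.solve_ik(box(-15,44,.25),ori(sg)))
q=manip.get_joint_positions()
sg=min((1,-1),key=lambda s:abs(manip.solve_ik(box(-15,44,.25),ori(s))[5]))
print("sg",sg)
p=manip.get_position()
manip.servo_line([p[0],p[1],.30],rate=.25)
manip.move_to(box(-15,44,.25),ori(sg))
print(manip.get_position(),manip.get_time(),manip.get_width(),manip.get_contact_force())
import cv2
Tw=np.eye(4);Tw[:3,3]=manip.get_position();Tw[:3,:3]=R.from_rotvec(manip.get_ee_rot()).as_matrix()
c=manip.camera("wrist");c["cam_to_world"]=Tw@c["mount"]
cv2.imwrite("pics/w1.png",c["image"][:,:,::-1])
import pickle;pickle.dump(c,open("w1.pkl","wb"))
print(c["cam_to_world"][:3,3])
E
```

```text
1 [ 3.30465394e-01  2.39020699e-01  1.82127477e+00 -4.44089210e-16
  1.08129719e+00 -1.36193093e+00]
-1 [ 3.30465394e-01  2.39020699e-01  1.82127477e+00 -4.44089210e-16
  1.08129719e+00  1.77966172e+00]
sg 1
[0.49290947 0.1809975  0.25005254] 3.4833 0.08538715561513383 [-0.83704768  0.25013722 -0.44633512]
[0.42358214 0.17234383 0.40502861]
```

View pics/w1.png

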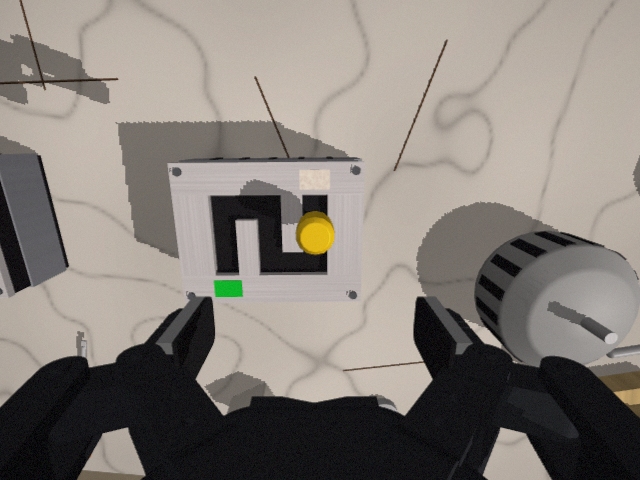

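The wrist view shows the knob at about (315, 231) and the gate from (210, 195) to (328, 275). I'll cross-check the pose with it.

```bash
python3 - <<'E'
import pickle
from h import *
import cv2
c=pickle.load(open("w1.pkl","rb"))
im=c["image"][150:310,160:370,::-1]
cv2.imwrite("pics/w1c.png",cv2.resize(im,None,fx=3.5,fy=3.5,interpolation=cv2.INTER_CUBIC))
E
```

```text
(no output)
```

View pics/w1c.png

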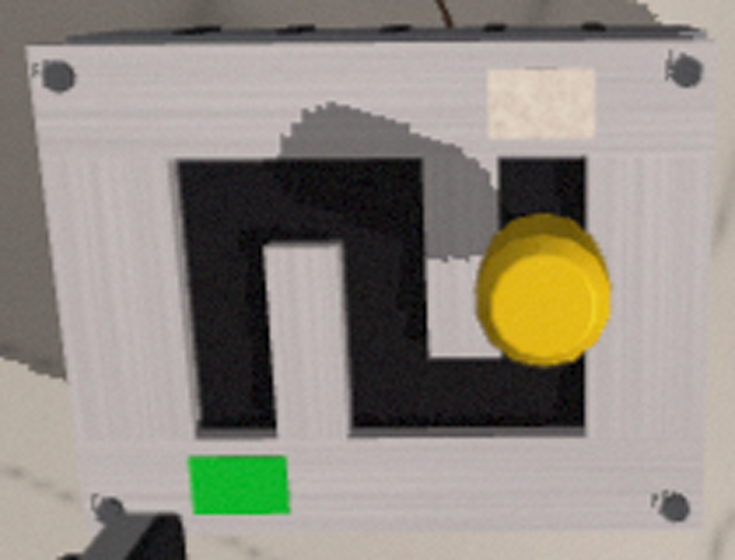

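```bash
python3 - <<'E'
import pickle
from h import *
c=pickle.load(open("w1.pkl","rb"))
f=lambda q:(q[0]/3.5+159.6,q[1]/3.5+149.6)
P=[((-40,-56),(174,160)),((-40,12),(422,158)),((-40,32),(500,158)),((-40,56),(586,158)),((40,56),(585,437)),((40,-12),(350,437)),((40,-32),(277,437)),((40,-56),(196,437)),((16,12),(428,358)),((-16,-12),(343,242)),((-16,-32),(263,242))]
a=np.array([complex(*p[0])/1000 for p in P]);b=np.array([complex(*px2w(c,f(p[1]),.09)[:2]) for p in P])
am,bm=a.mean(),b.mean();s=np.vdot(a-am,b-bm)/np.vdot(a-am,a-am);r=s/abs(s);t=bm-r*am
print(abs(s),np.angle(r),t,np.abs(b-r*a-t)*1e3)
k=px2w(c,f((543,303)),.148);print(k,(complex(*k[:2])-t)/r)
E
```

```text
0.9942543845357954 0.12065024762868412 (0.5129038248512595+0.14004688326618406j) [1.26172745 0.72145849 0.25878728 0.90142068 0.28275203 0.54332666
 0.32661062 0.51699579 0.62144352 1.44944108 1.08778536]
[0.4924352  0.18139982 0.148     ] (-0.015342686775589937+0.0435158820646437j)
```

The wrist and top views agree to under 2 mm. Next I grasp.

```bash
sed -i 's/T0=.*/T0=np.array([0.51285,0.13995])/;s/YAW=0.1216;/YAW=0.121;/' h.py; python3 - <<'E'
from rig import manip
from h import *
manip.servo_line(box(-15,44,.134),ori(1),rate=.12)
print(manip.get_position(),manip.get_contact_force())
manip.command_gripper(0.02,40)
print(manip.get_time(),manip.get_width(),manip.get_contact_force(),manip.get_position())
manip.servo_line(box(27,44,.134),rate=.06)
p=manip.get_position();print(p,manip.get_contact_force(),manip.get_width())
import cv2
c=manip.camera("scene");cv2.imwrite("pics/s2.png",c["image"][:,:,::-1])
print(manip.get_time())
E
```

```text
[0.49317617 0.18202149 0.13461293] [0.37553228 0.04679814 0.02047597]
5.2917 0.02032902194646945 [-0.21489362 -5.59624103 13.97730942] [0.49403749 0.18154929 0.13566238]
[0.53572556 0.18678667 0.13572277] [-0.22164822 -3.32230146 12.07923789] 0.019852324252395956
6.1917
```

View pics/s2.png

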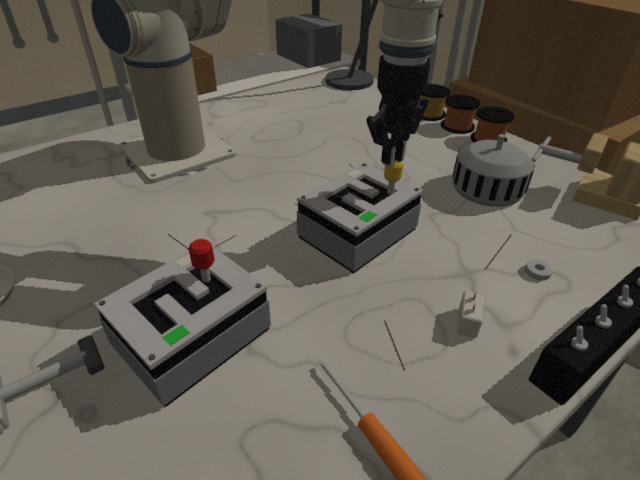

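```bash
python3 - <<'E'
import cv2
im=cv2.imread("pics/s2.png")[80:240,310:450]
cv2.imwrite("pics/s2c.png",cv2.resize(im,None,fx=3.7,fy=3.7,interpolation=cv2.INTER_CUBIC))
from rig import manip
c=manip.camera("wrist");cv2.imwrite("pics/w2.png",c["image"][:,:,::-1])
E
```

```text
(no output)
```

View pics/s2c.png

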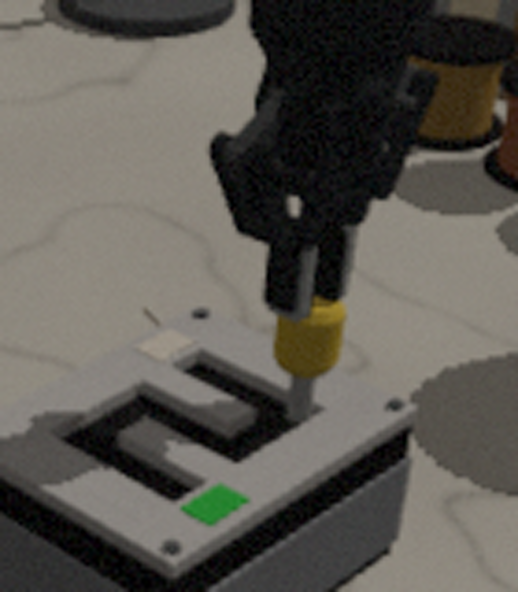

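View pics/w2.png

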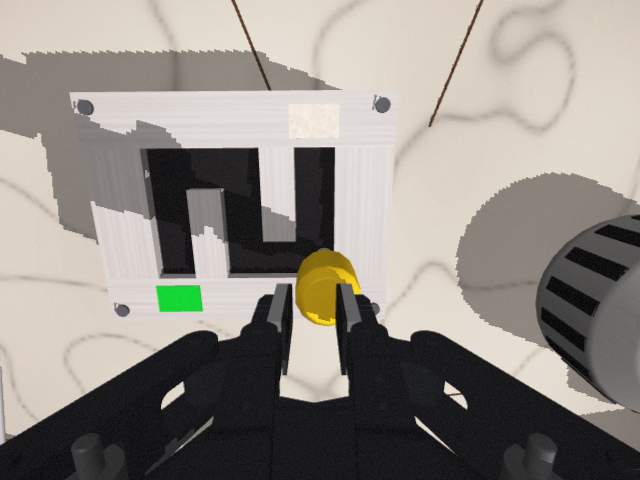

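The pads look pinched onto the top of the knob: width is 20 mm against a 32 mm knob, with 12 N pushing up. I'll check the geometry before going on.

```bash
python3 - <<'E'
from rig import manip
from h import *
import cv2
Rm=R.from_rotvec(manip.get_ee_rot()).as_matrix();p=manip.get_position();print(np.round(Rm,3),p,manip.get_width(),manip.get_contact_force())
c=manip.camera("scene");T=np.linalg.inv(c["cam_to_world"])
im=np.ascontiguousarray(c["image"][:,:,::-1])
im=cv2.resize(im,None,fx=4,fy=4,interpolation=cv2.INTER_CUBIC)
def pr(w):
    q=T[:3,:3]@w+T[:3,3];return (int(4*(c["fx"]*q[0]/q[2]+c["cx"])),int(4*(c["fy"]*q[1]/q[2]+c["cy"])))
cv2.circle(im,pr(p),4,(255,255,0),-1)           # TCP cyan
for s in(-1,1): cv2.circle(im,pr(p+Rm@[.022,s*.01,0]),4,(255,0,255),-1)
k=box(28,44,.148)
for z,col in((.112,(0,0,255)),(.148,(0,255,0))): cv2.circle(im,pr(box(27,44,z)),4,col,-1)
cv2.imwrite("pics/s3.png",im[400:960,1240:1800])
E
```

```text
[[ 0.003 -0.121  0.993]
 [ 0.     0.993  0.121]
 [-1.    -0.     0.003]] [0.53576692 0.18679206 0.13573111] 0.020157673540686562 [-0.86322264 -2.75894212 11.96256485]
```

View pics/s3.png

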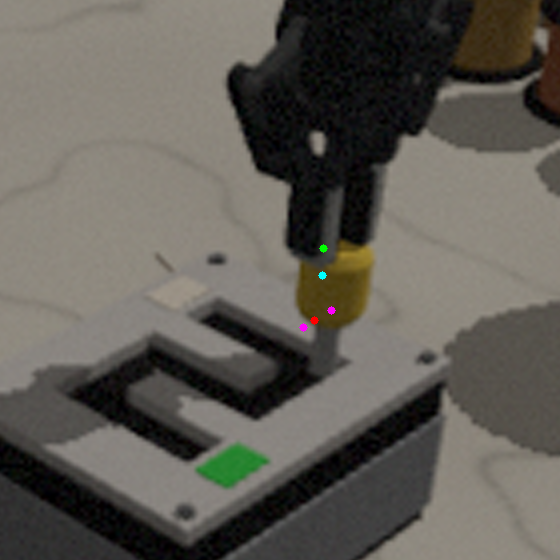

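```bash
python3 - <<'E'
from rig import manip
import numpy as np, cv2
c=manip.camera("wrist");T=np.linalg.inv(c["mount"]);print(np.round(c["mount"],3),c["fx"])
im=np.ascontiguousarray(c["image"][:,:,::-1]);im=cv2.resize(im[180:420,180:460],None,fx=2.8,fy=2.8,interpolation=cv2.INTER_CUBIC)
def pr(w):
    q=T[:3,:3]@w+T[:3,3];return (int(2.8*(c["fx"]*q[0]/q[2]+c["cx"]-180)),int(2.8*(c["fy"]*q[1]/q[2]+c["cy"]-180)))
for x,col in((.022,(255,0,255)),(.003,(255,255,0)),(-.011,(0,255,0)),(-.03,(0,0,255))):
    for s in(-1,1): cv2.circle(im,pr([x,s*.01,0]),4,col,-1)
cv2.imwrite("pics/w3.png",im)
E
```

```text
[[ 0.    -0.276  0.961 -0.155]
 [ 1.     0.    -0.    -0.   ]
 [-0.     0.961  0.276 -0.07 ]
 [ 0.     0.     0.     1.   ]] 337.1095452588932
```

View pics/w3.png

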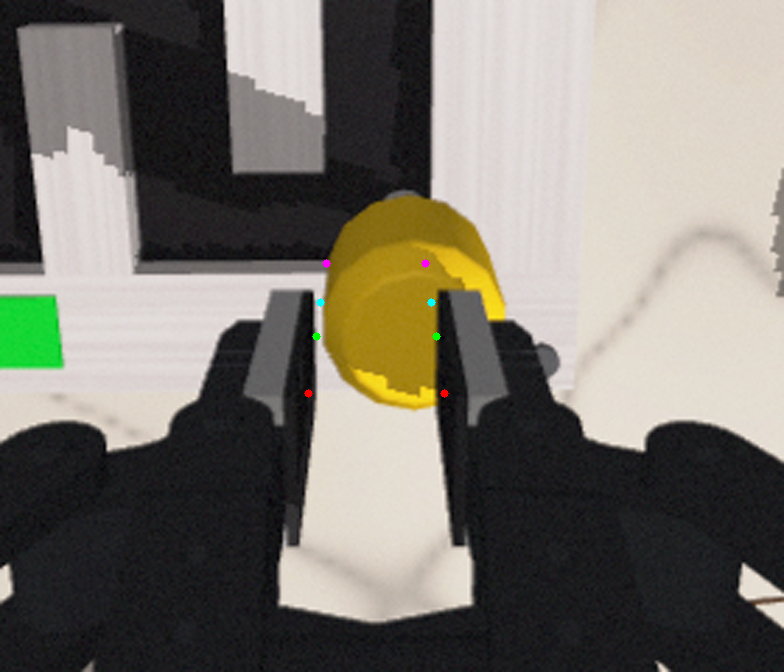

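Both camera views and the contact agree on the finger position. With pads at 20 mm, the fingertips stand about 12 mm *behind* the reported TCP, not 22 mm ahead as stated, so they closed on top of the knob. I'll lift, open, find the knob again, and grasp about 33 mm lower.

```bash
python3 - <<'E'
from rig import manip
from h import *
import cv2,pickle
manip.servo_line(box(27,44,.215),rate=.15)
manip.command_gripper(0.085)
Tw=np.eye(4);Tw[:3,3]=manip.get_position();Tw[:3,:3]=R.from_rotvec(manip.get_ee_rot()).as_matrix()
c=manip.camera("wrist");c["cam_to_world"]=Tw@c["mount"]
pickle.dump(c,open("w4.pkl","wb"))
im=c["image"][150:330,200:420,::-1]
cv2.imwrite("pics/w4.png",cv2.resize(im,None,fx=3,fy=3,interpolation=cv2.INTER_CUBIC))
print(manip.get_time(),manip.get_contact_force())
E
```

```text
7.7333 [-0.45299091 -0.51889248 -0.9196643 ]
```

View pics/w4.png

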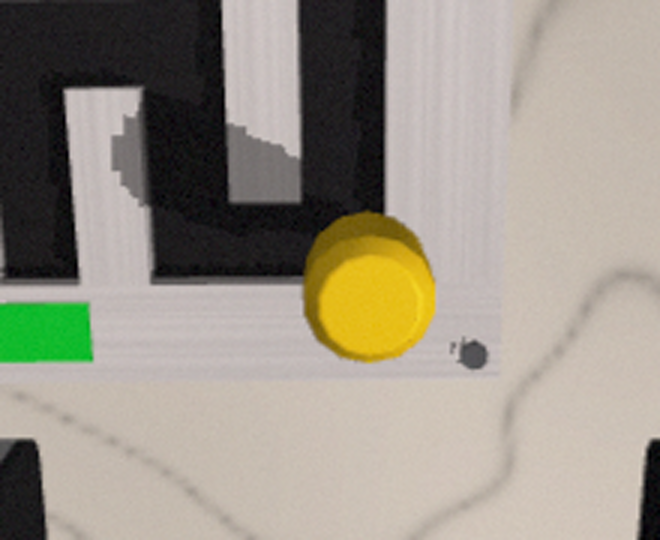

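The top of the knob is at crop (369, 304), at the far end of the first slot. Now I descend and grasp there.

```bash
python3 - <<'E'
from rig import manip
from h import *
import cv2,pickle
c=pickle.load(open("w4.pkl","rb"))
k=px2w(c,(369/3+199.67,304/3+149.67),.148)
d=(complex(*k[:2])-complex(*T0))*np.exp(-1j*YAW)*1e3;print(d)
kx,ky=float(np.clip(d.real,-34,34)),float(np.clip(d.imag,38,50))
manip.servo_line(box(kx,ky,.14),rate=.12)
print(manip.get_contact_force())
manip.servo_line(box(kx,ky,.101),rate=.06)
print(manip.get_position(),manip.get_contact_force())
manip.command_gripper(0.02,40)
print(manip.get_time(),manip.get_width(),manip.get_contact_force(),manip.get_position())
c=manip.camera("scene");im=c["image"][80:240,310:450,::-1]
cv2.imwrite("pics/s5.png",cv2.resize(im,None,fx=3.7,fy=3.7,interpolation=cv2.INTER_CUBIC))
E
```

```text
(27.687720873280163+49.85985777650747j)
[ 0.19162979  0.76516526 -0.17455192]
[0.53446042 0.19283398 0.10099727] [-0.34709803 -0.39036788  0.78380091]
9.8417 0.030557405361165843 [-1.11418502  0.02700079  4.61907398] [0.53453149 0.19288066 0.10143708]
```

View pics/s5.png

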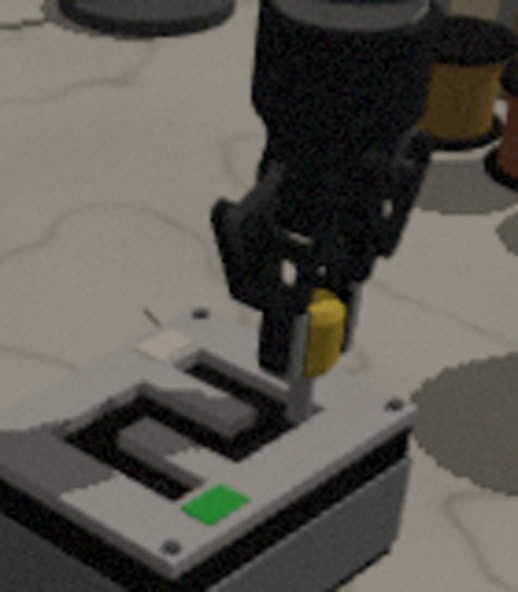

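The pads now hold the knob properly, at 30.6 mm with the knob fully between them. Next I drive the gate leg by leg.

```bash
python3 - <<'E'
from rig import manip
from h import *
import sys
for x,y in [(28,0),(-28,0),(-28,-44),(28,-44)]:
    p0=manip.get_position()
    # in sub-steps, with force check
    tgt=box(x,y,.101)
    for f in (.5,1):
        manip.servo_line(p0+(tgt-p0)*f if f<1 else tgt,rate=.05)
        F=manip.get_contact_force();p=manip.get_position()
        d=(complex(*p[:2])-complex(*T0))*np.exp(-1j*YAW)*1e3
        print((x,y),f,np.round(d,1),np.round(F,1),round(manip.get_width(),4),round(manip.get_time(),2))
        if np.hypot(F[0],F[1])>20: sys.exit("force")
E
```

```text
(28, 0) 0.5 (28.1+24.1j) [-0.7 -2.   5.4] 0.0306 10.54
(28, 0) 1 (28.3-0.8j) [-1.4 -1.3  7.7] 0.0307 11.19
(-28, 0) 0.5 (-1.2-0.6j) [-1.  -0.8  8.6] 0.0306 11.9
(-28, 0) 1 (-29.5-0.1j) [-0.6 -1.  10.2] 0.0305 12.62
(-28, -44) 0.5 (-29.5-22.2j) [ 1.1 -1.4  7.4] 0.0309 13.21
(-28, -44) 1 (-29.3-44.1j) [-1.2 -2.2 10.2] 0.0308 13.8
(28, -44) 0.5 (-1.3-43.9j) [ 1.5 -0.6  6.6] 0.0307 14.5
(28, -44) 1 (27.4-43.7j) [0.8 0.9 7.4] 0.0309 15.22
```

```bash
python3 - <<'E'
from rig import manip
from h import *
import cv2
manip.command_gripper(0.085)
manip.servo_line(box(28,-44,.25),rate=.12)
Tw=np.eye(4);Tw[:3,3]=manip.get_position();Tw[:3,:3]=R.from_rotvec(manip.get_ee_rot()).as_matrix()
c=manip.camera("wrist");c["cam_to_world"]=Tw@c["mount"]
cv2.imwrite("pics/w6.png",c["image"][:,:,::-1])
import pickle;pickle.dump(c,open("w6.pkl","wb"))
c=manip.camera("scene");cv2.imwrite("pics/s6.png",c["image"][:,:,::-1])
print(manip.get_time(),manip.get_contact_force())
E
```

```text
17.2917 [ 0.19164209 -0.08952447  0.51946028]
```

View pics/w6.png

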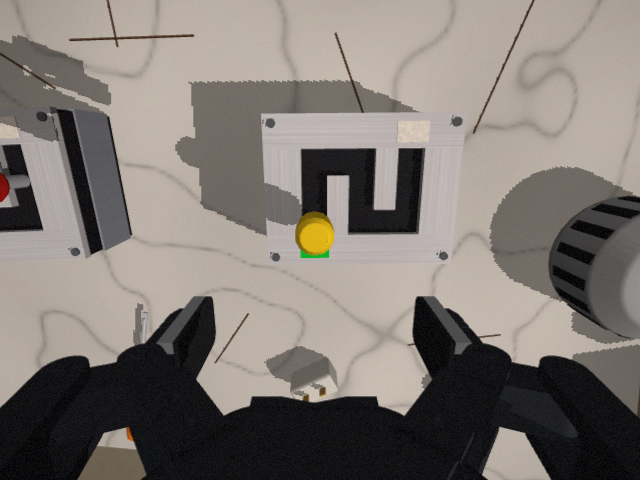

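View pics/s6.png

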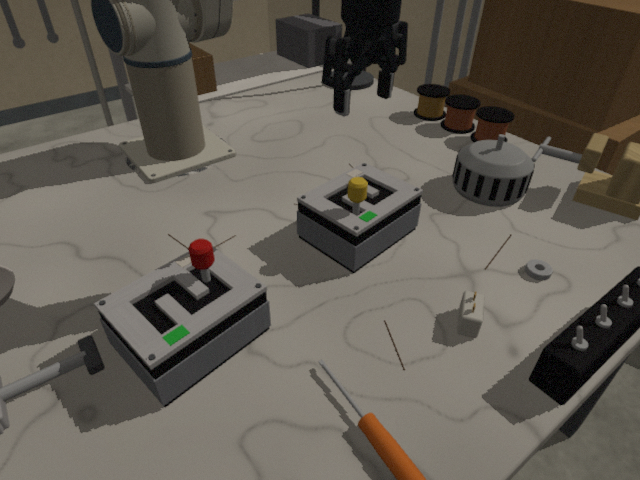

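The wrist view shows the knob's top at about (315, 236), beside the green mark at the far end of the last slot. In the scene view the red knob is unchanged at (201, 254). I'll measure the knob once more and hand in.

```bash
python3 - <<'E'
from rig import manip
from h import *
import pickle
c=pickle.load(open("w6.pkl","rb"))
k=px2w(c,(315,236),.148)
d=(complex(*k[:2])-complex(*T0))*np.exp(-1j*YAW)*1e3
e=abs(d-(28-44j));print(d,e)
if e<9: manip.sign_off();print("signed",manip.get_time())
E
```

```text
(26.527403900701483-43.371875492622316j) 1.6009621071211109
the job is handed in; nothing more can be done
the job is handed in; nothing more can be done
```

The lever with the yellow knob went through the whole gate to the far end of the last slot, and I let go and handed the job in at about 17.3 s. The hand-in reports no verdict.

- **Yellow knob:** the last wrist picture puts it at about (26.5, -43.4) mm in the regulator's frame, about 1.6 mm from its goal. The gripper was open and about 150 mm higher than at the grasp, and the wrist force read near zero.
- **Red knob:** it looks unmoved by eye in the scene camera (same place in the first and last pictures); I did not measure its position.
- **First grasp failed:** the fingertips stood about 34 mm farther back than the description says, confirmed by two cameras and the contact. They closed on top of the knob and pressed down with up to 14 N, and the knob moved along the first slot with them. I lifted, found the knob again, grasped about 33 mm lower and then drove the remaining legs. Sideways forces stayed under 3 N on those legs.

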